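# Lock the brushcutter spindle and take off the cap of unknown thread hand

### The job

Nobody remembers which way the orange fluted cap unscrews from the brushcutter gear head that is held upside down in the blue vise. Lock the spindle first: put the steel hinge pin, fully home, down through the hole in the spindle flange and into the lug of the gear case under it, and leave it there; then turn the cap one way, if it will not come loose that way turn it the other way, and lift it straight off. Finish while holding the cap in the gripper, well clear above the spindle (do not put it down), with everything else on the bench left where it was.

Things in the scene. Friction and masses are not known exactly. Their poses are not given: they have to be found in the camera images.
- gear_head: Aluminium brushcutter gear head, upside down in a blue vise fixed to the bench; one fixed body, any yaw within 35 degrees. Origin on the bench under the upright spindle axis, z up. Vise base 100 mm (x) by 150 (y), jaws 60 mm tall; screw and 60 mm tommy bar reach 121 mm along -y, 40 mm up. The drive tube socket slopes down along +x to 112 mm; the lock lug sticks out along -x.
- lock_hole (a point): Axis of the upright 12 mm through hole in the case's lock lug (28 mm square, top 86 mm above the bench, 16 mm thick), 48 mm from the spindle axis along the gear head's -x, the side away from the tube socket. The point lies at the height of the flange's top, 93.5 mm up: the pin goes in here from above, through the flange ear's 12 mm hole, then the lug's. Fixed; gear head's axes.
- flange (a point): Centre of the top face of the steel spindle flange, 93.5 mm above the bench, fixed, gear head's axes. Flange: 72 mm disc, 6 mm thick, 1.5 mm above the lug, with two 28 mm square ears (holes 12 mm, 2 mm chamfer, 48 mm from the axis): one at -x over the lug, one at +x over nothing. Its ears start in line with the lug within 1 mm. Until the pin is in the lug, the flange turns along with the cap.
- spindle_top (a point): On the spindle axis, 120 mm above the bench: the top of the spindle, hidden under the cap. Fixed to the gear head, same axes.
- cap: Orange fluted plastic cap screwed on the spindle, mouth down: 48 mm across (51 over the soft flutes), 36 mm tall, 50 to 100 g. Origin at the centre of its lower edge, which starts on the flange, 93.5 mm above the bench; z up. White dot on its top, 17 mm out along its +x. Its yaw starts within 3 degrees of the gear head's. Which way it loosens differs from start to start and cannot be seen.
- cap_top (a point): Centre of the cap's top, 36 mm above its origin. Coarse three-start thread: loosened by 45 degrees (up to 55 with the lock pin's play) the cap is free to lift straight up; 60 is best; turned on, the next start stops it at 73 to 80, still free to lift. The other way it stops within 12 degrees (up to 20 with the play), then slips in the fingers. Loosening is light once the spindle is locked.
- pin: Steel hinge pin standing in one of the pine block's two holes: a 16 mm barrel, 32 mm tall, with a dark line round its foot, above a 9 mm shaft, 32 mm long, with a tapered end. 70 g. Origin on its axis at the shoulder between barrel and shaft, z up. The shoulder rests on the block's top (40 mm above the bench) and, when fully home, on the flange's top.
- block: Pine block fixed to the bench, 60 mm (x) by 150 mm (y) by 40 mm tall, with two 12 mm holes on its middle line, at y = -48 and 0 mm, and an awl with a red bulb handle (24 mm across, 42 mm tall above the block) stuck fast in it at y = 48 mm. Origin at the centre of its underside. The hinge pin stands in one of the holes and the brass drift in the other.
- drift: Brass drift standing in the block, 15 mm across, 42 mm tall above the block; leave it. Origin on its axis at the block's top.
- mug: Blue ceramic mug of brass screws on the bench, 82 mm across with a handle, 92 mm tall; leave it. Origin at the centre of its foot.
- tin: Small white enamel tin with a blue rim on the bench, 78 mm across, 60 mm tall; leave it. Origin at the centre of its foot.
- socket: Chrome spark plug socket standing on the bench near the robot, 25 mm across, 62 mm tall; leave it. Origin at the centre of its foot.
- wrench: Steel wrench lying on the bench, 160 mm long; leave it. Origin at its middle, underside.
Not all that is in view belongs to the job. Leave any turquoise look-alike of the pin alone.

How it is judged:
On the way, in this order (a step that is already met when the one before it is completed fails the run):
1. the hinge pin is fully home in the lock hole (horizontal distance between pin and lock_hole below 0.005 m and height (world z) of pin between 0.0895 and 0.0985 m and angle between pin's own z axis and vertical below 0.12 rad), for 0.2 s.
2. the cap is off the spindle, with the pin still in (z of cap in the frame of spindle_top above 0.01 m and contact force between the fingers and cap above 1 N and horizontal distance between pin and lock_hole below 0.005 m and height (world z) of pin below 0.1 m), for 0.2 s.
At the end, for the whole second after the job is handed in: The cap is held still in the gripper, its lower edge more than 30 mm above the spindle's top and within 150 mm of the spindle axis in plan, touching nothing but the fingers; the hinge pin stands fully home in the lock hole (within 5 mm in height and in plan, upright within 7 degrees), let go (all of step 1 and z of cap in the frame of spindle_top above 0.03 m and horizontal distance between cap and spindle_top below 0.15 m and contact force between the fingers and cap above 1 N and contact force between cap and gear_head below 0.1 N and contact force between each of cap, the fingers and pin below 0.1 N and linear speed of cap below 0.05 m/s); the arm keeps its last pose, push and grip.
It fails at once if the drift is moved (distance of drift from where it was at the start of the episode above 0.02 m).
It fails at once if the mug, tin, socket or wrench is moved (distance of any of mug, tin, socket, wrench from where it was at the start of the episode above 0.03 m).
It also fails if it takes over 64 s, if anything falls off the work surface, if the arm or the gripper's body presses on something with over 40 N, if the wrist force passes 120 N, or if a joint passes its speed limit or range.

### The arm

A 6-joint arm with a two-finger parallel gripper is mounted at the origin on the work surface. World frame = base frame: x ahead of the robot, y to its left, z up, the work surface at z = 0. Lengths are in m, angles in rad, forces in N, time in s.
With the tool pointing down it reaches from about 0.275 to 0.725 m from the base axis. Payload 5.6 kg.
Tool frame: the origin (TCP) lies midway between the tips of the shut fingers; the grasp point (between the pads) lies 19 mm behind it; z points along the fingers, y is the direction in which the jaws open and shut (so a half turn about z gives the same grasp; the last joint's range is limited). The gripper opens to 85 mm and grips with 20 to 120 N. Pads are 22 mm wide; open, the fingers measure 114 mm over their backs; the gripper's body (76 mm by 85 mm) begins 54 mm behind the grasp point. The pads swing forward as they close: fully open they stand 13 mm farther back than shut.
Start: joints at [1.483, 0.255, 0.108, 0, -1.424, -0.285], TCP at [0.2, 0.512, 0.231] pointing down, gripper open.
Joint ranges: [-2.95, 2.95], [-1.21, 1.97], [-1.09, 1.5], [-2.87, 1.71], [-2.94, -0.07], [-3.05, 3.05]. Speed limits (rad/s): [2.57, 2.57, 3.14, 3.14, 3.14, 3.14].

### API

Orientations are given as a 3x3 rotation matrix whose columns are the frame's x, y, z axes.
In Python, from station import ctrl gives the robot as it stands. The module is installed in compiled form; this text tells all that it offers.
- The arm moves only by the shell command python3 -m creep 'ROWS' [OPENING]. ROWS is JSON, a list that holds one entry, the list of rows, each a list of 4 numbers: the shift along the tool's x, y, z in m, then the turn about the tool's z in rad. In form: [[[tx, ty, tz, twist], ...]]. A call has 1 to 5 rows; each row shifts and turns the commanded pose from where the row before left it, along the tool's axes as they then stand; what a row does not reach is not made up. A row lasts 1/8 s, in which the tool goes at most 62.5 mm and 10.7 degrees, less where a joint would pass 70% of its speed; a pose out of reach is approached as far as the arm can. A call with a gripper value outside its range is refused whole. OPENING is the opening, from 0 (shut) to 1 (fully open), set as the call begins (- or left out, the last holds). The fingers move at their own pace and stop on an object; the grip force is fixed at half the most. Time passes only in rows, so rows that do not move let the fingers close. It gives the time, the measured TCP pose, the force and the opening at its end, in the units of the state.
- ctrl.observe(): the state, without advancing time (a new reading comes with each control period).
- ctrl.snapshot(name): name is "side" or "top"; returns the picture (400x640x3 uint8, red, green, blue); there is no depth.
- ctrl.get_calibration(name): a dict with "fx", "fy", "cx", "cy" (pixels), "pose" (4x4, takes a point from camera to world coordinates). Camera axes: x right, y down, z forward; pixel columns grow to the right and rows downward; lengths in m; the calibration is good to about 2 mm. A picture is of the moment at which its call begins. get_calibration takes no time and is no camera call.
- ctrl.sign_off(): hands the job in, once; it reports no verdict.
The state is a dict: "clock": time; "joint_pos": joint angles; "joint_vel": joint speeds; "tau": joint torques, N m; "position": TCP position; "eef_rot": TCP orientation; "wrist_force": force on the tool from outside, world axes, zero at the start; "torque": the same for the moment, N m; "width": finger opening in m.
Only numpy, scipy, OpenCV 4.12 (cv2) and the standard library are available. Lean on these libraries where they do the work, as an engineer would, in place of code of your own. Each camera call takes 0.05 s, during which the arm holds its last target. There are 200 camera calls.

## Working session

There is one attempt and no reset: what is moved stays moved. The work goes in short steps, Python scripts to look and compute and a shell command to move; the robot and the scene stay as the last step left them, time stands still between calls to the robot, and variables do not carry over. Pictures are saved under pics/ and viewed, about 8 in all and at most 12, crops included, and the job is handed in when it is done.

```bash
mkdir -p pics; python3 - <<'E'
from station import ctrl
import cv2,numpy as np
for n in("top","side"):
    im=ctrl.snapshot(n);cv2.imwrite(f"pics/{n}0.png",im[:,:,::-1])
    c=ctrl.get_calibration(n);print(n,c["fx"],c["fy"],c["cx"],c["cy"]);print(np.round(c["pose"],4))
s=ctrl.observe();print(s["clock"],s["position"],np.round(s["eef_rot"],3),s["width"])
E
```

```text
top 360.96081435314414 360.96081435314414 318.080987911028 200.50692010638022
[[-0.0097 -0.9895  0.1441  0.4445]
 [-0.9993  0.0149  0.0347  0.0464]
 [-0.0365 -0.1436 -0.989   0.9842]
 [ 0.      0.      0.      1.    ]]
side 361.33774106753935 361.33774106753935 314.1348163296295 197.44006211040758
[[ 0.7596 -0.4887  0.4291  0.2314]
 [-0.6503 -0.5601  0.5133 -0.3578]
 [-0.0106 -0.6689 -0.7433  0.6846]
 [ 0.      0.      0.      1.    ]]
0.1 [0.200132   0.51183598 0.23050716] [[ 0.931 -0.364 -0.001]
 [-0.364 -0.931 -0.002]
 [ 0.     0.002 -1.   ]] 0.08572969495057876
```

View pics/top0.png

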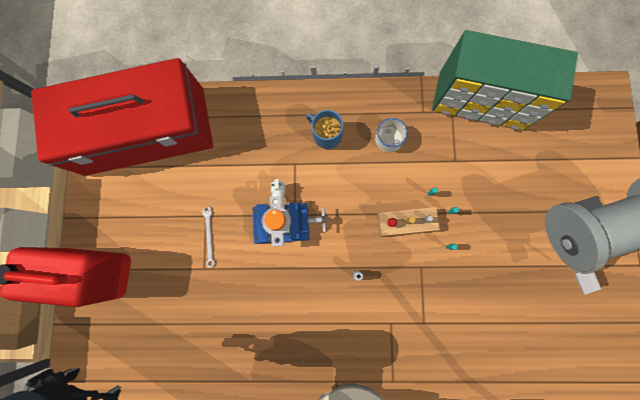

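View pics/side0.png

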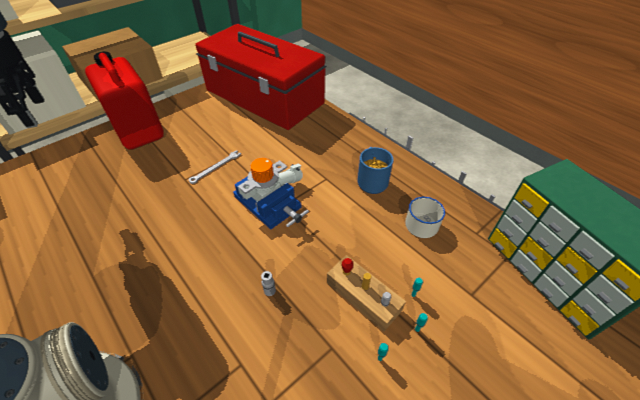

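```bash
cat > h.py <<'E'
from station import ctrl
import cv2,numpy as np
def cal(n):
    c=ctrl.get_calibration(n);return c,np.array(c["pose"])
def ray(n,u,v):
    c,P=cal(n);d=P[:3,:3]@[(u-c["cx"])/c["fx"],(v-c["cy"])/c["fy"],1];return P[:3,3],d/np.linalg.norm(d)
def plane(n,u,v,z):
    o,d=ray(n,u,v);return o+d*(z-o[2])/d[2]
def tri(a,b):
    o1,d1=ray("top",*a);o2,d2=ray("side",*b)
    t=np.linalg.lstsq(np.c_[d1,-d2],o2-o1,rcond=None)[0];p,q=o1+t[0]*d1,o2+t[1]*d2
    return (p+q)/2,np.linalg.norm(p-q)
def proj(n,p):
    c,P=cal(n);q=P[:3,:3].T@(np.array(p)-P[:3,3]);return q[0]/q[2]*c["fx"]+c["cx"],q[1]/q[2]*c["fy"]+c["cy"]
def snap(n,name):
    im=ctrl.snapshot(n)[:,:,::-1].copy();cv2.imwrite(f"pics/{name}.png",im);return im
def blob(im,lo,hi,box):
    x0,y0,x1,y1=box;h=cv2.cvtColor(im[y0:y1,x0:x1],cv2.COLOR_BGR2HSV)
    m=cv2.inRange(h,lo,hi);n,l,s,c=cv2.connectedComponentsWithStats(m)
    i=1+np.argmax(s[1:,4]);return c[i]+[x0,y0],s[i]+np.array([x0,y0,0,0,0])
E
python3 - <<'E'
from h import *
T=cv2.imread("pics/top0.png");S=cv2.imread("pics/side0.png")
O=((6,180,120),(16,255,255))
for nm,lo,hi,bt,bs in [("cap",(6,170,150),(16,255,255),(255,200,300,240),(240,150,285,190)),("red",(0,150,60),(5,255,255),(380,210,402,235),(335,255,360,280)),("blue",(105,150,40),(125,255,255),(245,180,312,260),(225,160,305,235))]:
    a,sa=blob(T,lo,hi,bt);b,sb=blob(S,lo,hi,bs);print(nm,a,sa,b,sb,tri(a,b))
t=cv2.resize(T[170:260,240:330],None,fx=4.4,fy=4.4,interpolation=2)
t2=cv2.resize(T[185:255,370:470],None,fx=4,fy=4,interpolation=2)
s=cv2.resize(S[145:235,225:315],None,fx=4.4,fy=4.4,interpolation=2)
s2=cv2.resize(S[250:330,320:420],None,fx=4,fy=4,interpolation=2)
I=np.zeros((600,800,3),np.uint8)
for im,x,y in((t[:,:],0,0),(s,400,0)):
    h,w=im.shape[:2];I[y:y+h,x:x+w]=im
for im,x in((cv2.resize(t2,(280,196)),0),(cv2.resize(s2,(250,200)),400)):
    h,w=im.shape[:2];I[400:400+h,x:x+w]=im
cv2.imwrite("pics/c1.png",I)
E
```

```text
cap [274.41368078 219.71009772] [265 210  20  20 307] [261.58669834 167.93586698] [250 157  35  26 421] (array([0.5263901 , 0.18245876, 0.1172731 ]), np.float64(0.002273140685437375))
red [391.80327869 221.98360656] [388 218   9   9  61] [346.98373984 264.59349593] [342 258  11  15 123] (array([ 0.52103312, -0.10800326,  0.06577884]), np.float64(0.001222081421697773))
blue [298.50636943 221.40605096] [289 203  20  38 628] [271.09877489 204.46784074] [ 234  178   67   51 1306] (array([0.52034221, 0.13527547, 0.03821761]), np.float64(0.015950399549032927))
```

View pics/c1.png

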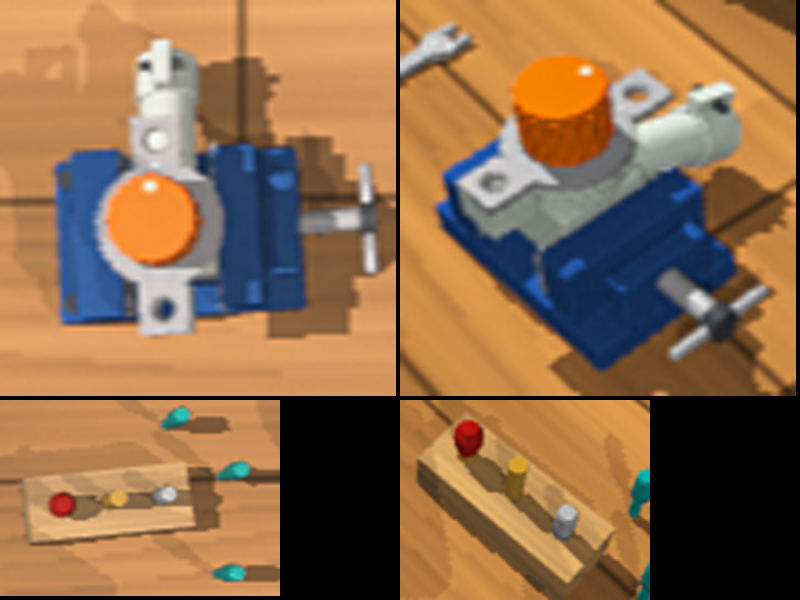

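```bash
python3 - <<'E'
from h import *
n,f=(276.8,240.0),(275.5,201.1)
ns,fs=(246.4,186.4),(278.9,166.1)
for nm,a,b in(("near",n,ns),("far",f,fs)): print(nm,plane("top",*a,.0935),plane("side",*b,.0935),tri(a,b))
T=cv2.imread("pics/top0.png");S=cv2.imread("pics/side0.png")
def m(im,lo,hi,box): print(blob(im,lo,hi,box)); return blob(im,lo,hi,box)[0]
a=m(T,(0,0,110),(179,70,255),(420,210,440,228));b=m(S,(0,0,110),(179,70,255),(375,288,397,308))
print("pin",tri(a,b),plane("top",*a,.056),plane("side",*b,.056))
a=m(T,(18,120,100),(28,255,255),(404,210,420,228));b=m(S,(18,120,100),(28,255,255),(358,268,375,292))
print("drift",tri(a,b))
print("cap", plane("top",274.4,219.7,.1275))
E
```

```text
near [0.47734145 0.180439   0.0935    ] [0.4787031  0.17716665 0.0935    ] (array([0.47863761, 0.18022623, 0.0908364 ]), np.float64(0.0026901270912562266))
far [0.57433641 0.18437105 0.0935    ] [0.5746922  0.18245897 0.0935    ] (array([0.57513964, 0.18433305, 0.09176008]), np.float64(0.0012579183138041608))
(array([428.79545455, 218.45454545]), array([424, 216,  10,   6,  44]))
(array([386.41071429, 295.53571429]), array([382, 292,   9,   8,  56]))
pin (array([ 0.52972684, -0.20221902,  0.06462446]), np.float64(0.0034077877206169717)) [ 0.52915549 -0.20343422  0.056     ] [ 0.53540927 -0.2009716   0.056     ]
(array([410.58695652, 220.17391304]), array([406, 217,  10,   7,  46]))
(array([365.8359375, 280.5625   ]), array([361, 272,  11,  18, 128]))
drift (array([ 0.52514898, -0.15591683,  0.06299795]), np.float64(0.000986278824268273))
cap [0.52445929 0.18141876 0.1275    ]
```

```bash
R='x'; python3 -m creep '[[[0.038,0.0364,0,0],[0.038,0.0364,0,0],[0.038,0.0364,0,0],[0.038,0.0364,0,0],[0.038,0.0364,0,0]]]' 0.4
python3 -m creep '[[[0.038,0.0364,0,0],[0.038,0.0364,0,0],[0.038,0.0364,0,0],[0.038,0.0364,0,0],[0.038,0.0364,0,0]]]'
python3 -m creep '[[[0.038,0.0364,0,0],[0.038,0.0364,0,0],[0.038,0.0364,0,0],[0.038,0.0364,0,0],[0.038,0.0364,0,0]]]'
python3 -m creep '[[[0,0,0.03,-0.155],[0,0,0.03,-0.155],[0,0,0.03,-0.155],[0,0,0,0]]]'
```

```text
clock: 0.72
position: [0.3112, 0.2717, 0.2311]
eef_rot: [[0.931, -0.364, -0.0], [-0.364, -0.931, -0.0], [-0.0, 0.0, -1.0]]
wrist_force: [0.9, -0.9, -0.5]
width: 0.034
clock: 1.35
position: [0.4218, 0.0332, 0.2311]
eef_rot: [[0.931, -0.364, -0.0], [-0.364, -0.931, 0.0], [-0.0, -0.0, -1.0]]
wrist_force: [1.8, 0.6, -0.1]
width: 0.0342
clock: 1.98
position: [0.5326, -0.2055, 0.2308]
eef_rot: [[0.931, -0.364, -0.001], [-0.364, -0.931, 0.0], [-0.001, -0.0, -1.0]]
wrist_force: [0.8, -0.5, 0.3]
width: 0.0339
clock: 2.48
position: [0.5303, -0.2035, 0.1386]
eef_rot: [[0.996, 0.09, -0.006], [0.09, -0.996, 0.001], [-0.006, -0.002, -1.0]]
wrist_force: [-0.7, -0.4, 0.5]
width: 0.0339
```

```bash
python3 - <<'E'
from h import *
S=snap("side","s1");T=snap("top","t1")
p=ctrl.observe()["position"];print(p,proj("side",p),proj("top",p),proj("side",[p[0],p[1],.072]),proj("top",[p[0],p[1],.072]))
I=np.hstack([cv2.resize(S[230:330,330:430],(400,400),interpolation=2),cv2.resize(T[170:270,380:480],(400,400),interpolation=2)])
cv2.imwrite("pics/c2.png",I)
E
```

```text
[ 0.53260778 -0.20413043  0.14213266] (np.float64(393.73177001556905), np.float64(274.05947020224755)) (np.float64(438.9341027551892), np.float64(213.45664033698216)) (np.float64(387.8814414303316), np.float64(293.5914955921738)) (np.float64(430.7023570254857), np.float64(216.47821527228027))
```

View pics/c2.png

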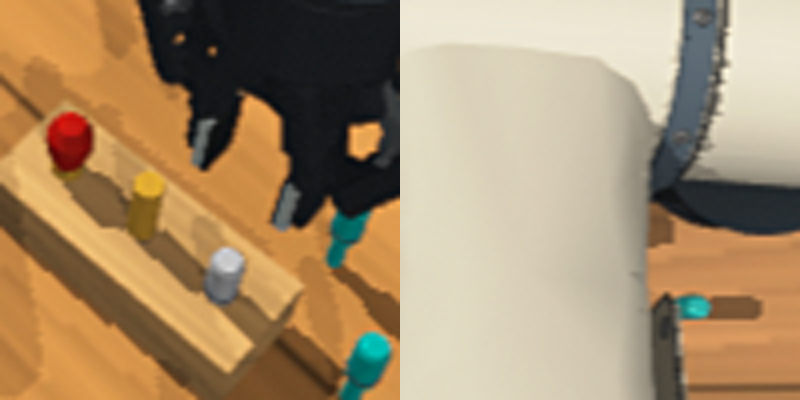

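```bash
python3 -m creep '[[[0,0.0,0.03,0],[0,0,0.03,0],[0,0,0.02,0],[0,0,0.01,0],[0,0,0,0]]]' && python3 -m creep '[[[0,0,0.003,0],[0,0,0,0],[0,0,0,0],[0,0,0,0]]]' 0
python3 - <<'E'
from h import *
p=ctrl.observe()["position"];print(p,proj("side",p))
S=snap("side","s2")
cv2.imwrite("pics/c3.png",cv2.resize(S[230:330,330:430],(500,500),interpolation=2))
E
```

```text
clock: 3.2
position: [0.5328, -0.204, 0.052]
eef_rot: [[0.996, 0.091, 0.001], [0.091, -0.996, -0.0], [0.001, 0.0, -1.0]]
wrist_force: [0.2, 0.6, 1.2]
width: 0.0343
clock: 3.7
position: [0.5334, -0.2043, 0.0495]
eef_rot: [[0.996, 0.092, 0.003], [0.092, -0.996, -0.001], [0.002, 0.001, -1.0]]
wrist_force: [0.2, -0.4, 6.3]
width: 0.014
[ 0.53335711 -0.20425682  0.04945014] (np.float64(386.5096284452676), np.float64(299.04033650454045))
```

View pics/c3.png

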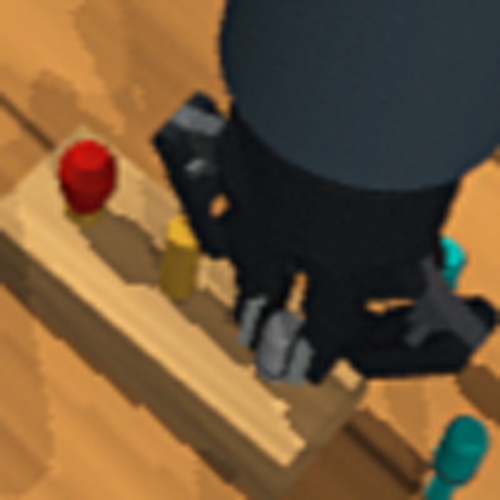

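```bash
python3 -m creep '[[[0,0,-0.02,0],[0,0,-0.05,0],[0,0,-0.06,0],[0,0,-0.06,0],[-0.0025,-0.0483,0,0]]]' && python3 -m creep '[[[-0.0025,-0.0483,0,0],[-0.0025,-0.0483,0,0],[-0.0025,-0.0483,0,0],[-0.0025,-0.0483,0,0],[-0.0025,-0.0483,0,0]]]' && python3 -m creep '[[[-0.0025,-0.0483,0,0],[-0.0025,-0.0483,0,0],[0,0,0.03,0.04],[0,0,0,0],[0,0,0,0]]]'
python3 - <<'E'
from h import *
p=ctrl.observe()["position"];print(p,proj("side",p))
S=snap("side","s3")
T=snap("top","t3");u,v=map(int,proj("side",p));print(u,v)
I=np.hstack([cv2.resize(S[95:235,190:330],(560,560),interpolation=2)])
cv2.imwrite("pics/c4.png",I)
E
```

```text
clock: 4.38
position: [0.5276, -0.1576, 0.243]
eef_rot: [[0.996, 0.088, 0.009], [0.088, -0.996, -0.002], [0.009, 0.002, -1.0]]
wrist_force: [0.4, 0.3, -1.8]
width: 0.0137
clock: 5.0
position: [0.4895, 0.0848, 0.2376]
eef_rot: [[0.996, 0.092, -0.002], [0.092, -0.996, 0.0], [-0.002, -0.0, -1.0]]
wrist_force: [1.1, -1.2, -1.1]
width: 0.014
clock: 5.62
position: [0.477, 0.1786, 0.209]
eef_rot: [[0.999, 0.052, 0.0], [0.052, -0.999, -0.0], [0.0, 0.0, -1.0]]
wrist_force: [-0.3, -0.8, -0.6]
width: 0.0139
[0.477019   0.17858088 0.20896087] (np.float64(236.8004999719186), np.float64(147.11443866347068))
236 147
```

View pics/c4.png

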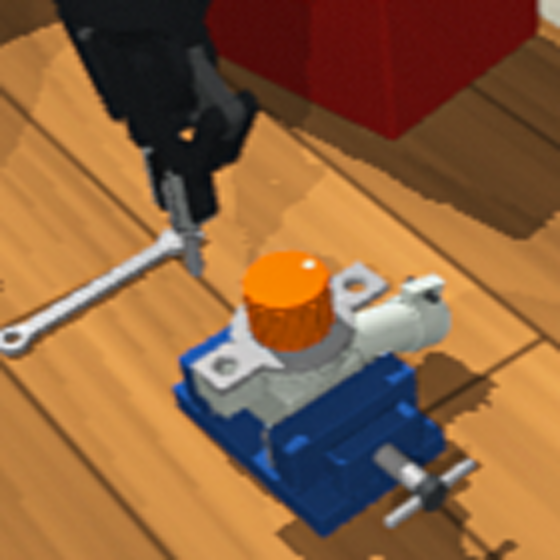

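```bash
python3 - <<'E'
from h import *
for z in(.20,.184,.1675): print(z,np.round(proj("side",[.477,.1786,z]),1))
print("tip",plane("side",239.5,163.8,.1675),"hole",plane("side",246.4,186.4,.0935), plane("side",190+228/4,95+366/4,.0935))
S=cv2.imread("pics/s3.png");T=cv2.imread("pics/t3.png");u,v=map(int,proj("top",[.477,.1786,.17]));print(u,v)
I=np.hstack([cv2.resize(S[135:195,220:270],(480,576),interpolation=0),cv2.resize(T[v-40:v+40,u-20:u+20],(288,576),interpolation=2)])
cv2.imwrite("pics/c5.png",I)
E
```

```text
0.2 [237.5 150.5]
0.184 [238.8 156.4]
0.1675 [240.1 162.2]
tip [0.47337774 0.17532748 0.1675    ] hole [0.4787031  0.17716665 0.0935    ] [0.47955677 0.17600404 0.0935    ]
272 238
```

View pics/c5.png

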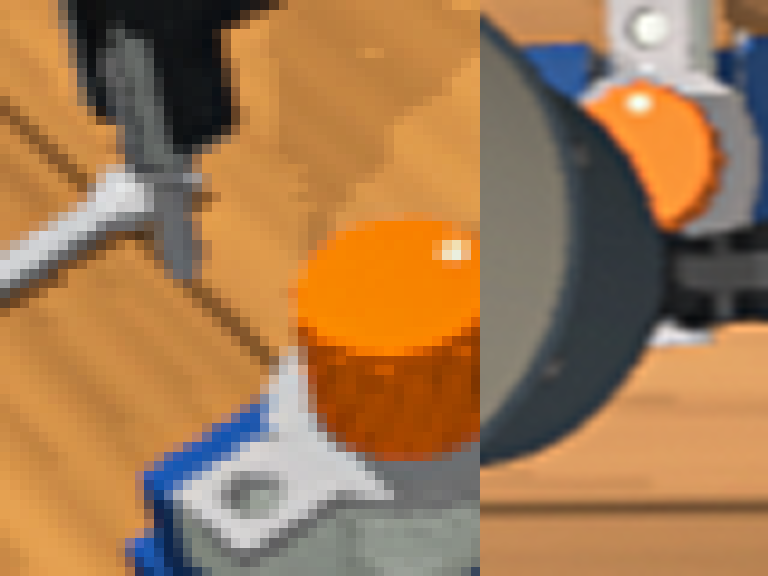

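```bash
python3 -m creep '[[[0.005,-0.001,0.02,0],[0,0,0.025,0],[0,0,0.015,0],[0,0,0,0],[0,0,0,0]]]'
python3 - <<'E'
from h import *
p=ctrl.observe()["position"];print(p)
S=snap("side","s4")
cv2.imwrite("pics/c6.png",cv2.resize(S[135:205,215:285],(700,700),interpolation=0)[:600])
E
```

```text
clock: 6.35
position: [0.4825, 0.1805, 0.1495]
eef_rot: [[0.999, 0.052, 0.002], [0.052, -0.999, 0.001], [0.002, -0.001, -1.0]]
wrist_force: [0.1, 0.3, 0.9]
width: 0.0134
[0.48245976 0.18048565 0.14947594]
```

View pics/c6.png

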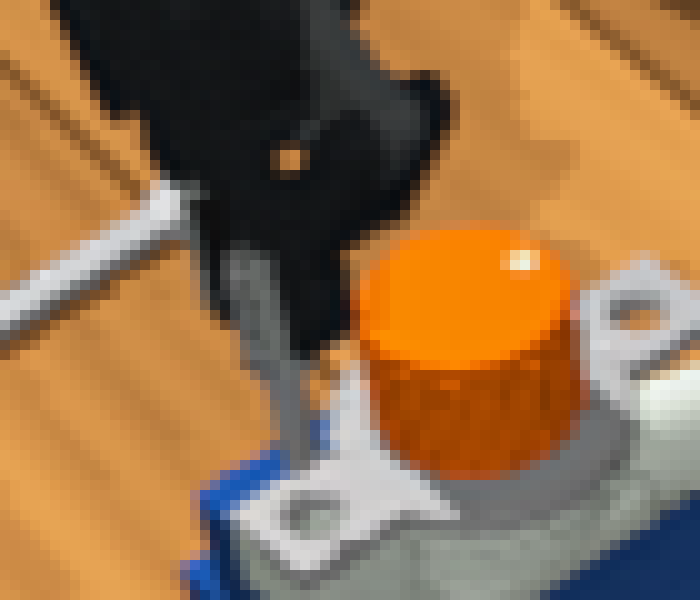

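```bash
python3 -m creep '[[[0.001,0.0008,0.008,0],[0,0,0.008,0],[0,0,0.006,0],[0,0,0,0]]]' && python3 -m creep '[[[0,0,0.006,0],[0,0,0.004,0],[0,0,0,0]]]'
```

```text
clock: 6.9
position: [0.4824, 0.1793, 0.1255]
eef_rot: [[0.999, 0.052, -0.001], [0.052, -0.999, -0.001], [-0.001, 0.001, -1.0]]
wrist_force: [-0.3, -0.4, -2.4]
width: 0.0135
clock: 7.28
position: [0.4825, 0.1794, 0.1159]
eef_rot: [[0.999, 0.052, -0.001], [0.052, -0.999, -0.0], [-0.001, 0.0, -1.0]]
wrist_force: [-0.1, 0.7, -1.1]
width: 0.0138
```

```bash
python3 -m creep '[[[0,0,0.006,0],[0,0,0.004,0],[0,0,0,0]]]' && python3 -m creep '[[[0,0,0.003,0],[0,0,0.002,0],[0,0,0,0],[0,0,0,0]]]'
```

```text
clock: 7.65
position: [0.4825, 0.1794, 0.1058]
eef_rot: [[0.999, 0.052, -0.001], [0.052, -0.999, -0.001], [-0.001, 0.0, -1.0]]
wrist_force: [0.5, -0.3, -1.1]
width: 0.0141
clock: 8.15
position: [0.4833, 0.1797, 0.1027]
eef_rot: [[0.999, 0.053, 0.002], [0.053, -0.999, 0.001], [0.002, -0.001, -1.0]]
wrist_force: [-3.7, -0.9, 8.0]
width: 0.0139
```

```bash
python3 -m creep '[[[0,0,0,0],[0,0,0,0],[0,0,0,0]]]' 0.4 && python3 -m creep '[[[0,0,-0.03,0],[0,0,-0.04,0],[0,0,-0.05,0],[0,0.05,0,0],[0,0.06,0,0]]]' && python3 -m creep '[[[0,0.06,0,0],[0,0,0,0]]]' 
python3 - <<'E'
from h import *
p=ctrl.observe()["position"];print(p)
S=snap("side","s5");T=snap("top","t5")
I=np.hstack([cv2.resize(S[140:215,225:300],(400,400),interpolation=2),cv2.resize(T[185:260,240:315],(400,400),interpolation=2)])
cv2.imwrite("pics/c7.png",I)
print(proj("top",[.4785,.1785,.125]),proj("side",[.4785,.1785,.1255]))
for nm,im,b in(("top",T,(255,200,300,240)),("side",S,(240,150,285,190))):
    print(blob(im,(6,170,150),(16,255,255),b))
E
```

```text
clock: 8.52
position: [0.4827, 0.1795, 0.1011]
eef_rot: [[0.999, 0.052, -0.0], [0.052, -0.999, -0.0], [-0.0, 0.0, -1.0]]
wrist_force: [-0.4, -0.7, -0.4]
width: 0.0344
clock: 9.15
position: [0.4887, 0.0693, 0.2217]
eef_rot: [[0.999, 0.054, 0.001], [0.054, -0.999, 0.001], [0.001, -0.001, -1.0]]
wrist_force: [1.6, 0.1, 0.2]
width: 0.034
clock: 9.4
position: [0.4914, 0.0064, 0.2214]
eef_rot: [[0.999, 0.047, -0.0], [0.047, -0.999, -0.001], [-0.0, 0.001, -1.0]]
wrist_force: [0.0, -1.1, -0.3]
width: 0.0339
[0.49143449 0.00640437 0.22135194]
(np.float64(275.6349545846126), np.float64(239.03279456535898)) (np.float64(243.8125168890449), np.float64(176.07846836198152))Traceback (most recent call last):
  File "<stdin>", line 8, in <module>
  File "h.py", line 20, in blob
    i=1+np.argmax(s[1:,4]);return c[i]+[x0,y0],s[i]+np.array([x0,y0,0,0,0])
        ~~~~~~~~~^^^^^^^^^
    return _wrapfunc(a, 'argmax', axis=axis, out=out, **kwds)
    return bound(*args, **kwds)
ValueError: attempt to get argmax of an empty sequence
```

View pics/c7.png

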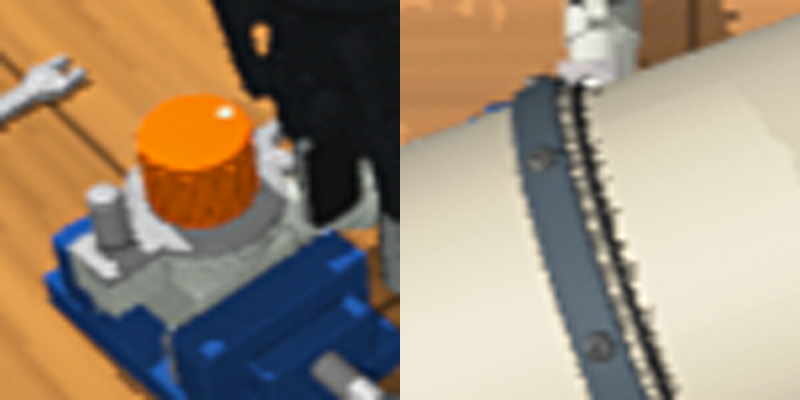

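```bash
python3 -m creep '[[[0.0108,-0.0431,0,0],[0.0108,-0.0431,0,0],[0.0108,-0.0431,0,0],[0.0108,-0.0431,0,0],[0,0,0,0.17]]]' 0.8 && python3 -m creep '[[[0,0,0,0.17],[0,0,0,0.17],[0,0,0,0],[0,0,0,0]]]'
python3 -c "
from h import *
s=ctrl.observe();print(s['position'],np.round(s['joint_pos'],2),s['torque'])"
```

```text
clock: 10.12
position: [0.5254, 0.1885, 0.2201]
eef_rot: [[0.993, -0.116, -0.001], [-0.116, -0.993, -0.0], [-0.001, 0.0, -1.0]]
wrist_force: [-0.5, -1.1, 0.3]
width: 0.0683
clock: 10.62
position: [0.5255, 0.185, 0.2211]
eef_rot: [[0.899, -0.438, -0.0], [-0.438, -0.899, -0.0], [-0.0, 0.0, -1.0]]
wrist_force: [0.6, -0.1, 0.9]
width: 0.0684
[0.52554388 0.18495764 0.22114892] [ 0.62  0.27  0.11 -0.   -1.4   0.5 ] [-0.04727731  0.03392577 -0.00358959]
```

```bash
python3 -m creep '[[[0.002,0.003,0.02,0],[0,0,0.03,0],[0,0,0.03,0],[0,0,0.02,0],[0,0,0,0]]]' && python3 -m creep '[[[0,0,0.012,0],[0,0,0.01,0],[0,0,0,0],[0,0,0,0]]]' && python3 -m creep '[[[0,0,0,0],[0,0,0,0],[0,0,0,0],[0,0,0,0]]]' 0
python3 -c "
from h import *
s=ctrl.observe();print(s['position'],s['torque'])"
```

```text
clock: 11.25
position: [0.5252, 0.1803, 0.1198]
eef_rot: [[0.898, -0.44, -0.003], [-0.44, -0.898, -0.002], [-0.002, 0.003, -1.0]]
wrist_force: [-0.3, 0.6, 0.6]
width: 0.0684
clock: 11.75
position: [0.5265, 0.1807, 0.0996]
eef_rot: [[0.897, -0.442, 0.001], [-0.442, -0.897, 0.0], [0.0, -0.0, -1.0]]
wrist_force: [-0.2, 0.1, 0.7]
width: 0.0687
clock: 12.25
position: [0.5271, 0.181, 0.1001]
eef_rot: [[0.897, -0.442, 0.002], [-0.442, -0.897, 0.001], [0.002, -0.002, -1.0]]
wrist_force: [0.7, -0.7, 5.5]
width: 0.0468
[0.52711739 0.18095934 0.10014863] [ 0.12883069 -0.46102315 -0.03198631]
```

Gripped well. Trial turn counter-clockwise (negative twist), about 30°.

```bash
q(){ python3 -c "
from h import *
s=ctrl.observe();print(np.round(s['position'],4),np.round(s['torque'],2),np.round(s['joint_pos'][5],3))"; }
python3 -m creep '[[[0,0,0,-0.09],[0,0,0,-0.09],[0,0,0,0]]]' && q && python3 -m creep '[[[0,0,0,-0.09],[0,0,0,-0.09],[0,0,0,0]]]' && q && python3 -m creep '[[[0,0,0,-0.09],[0,0,0,-0.09],[0,0,0,0]]]' && q
```

```text
clock: 12.62
position: [0.5269, 0.1808, 0.1001]
eef_rot: [[0.962, -0.273, 0.002], [-0.273, -0.962, 0.001], [0.002, -0.001, -1.0]]
wrist_force: [0.7, 0.2, 5.9]
width: 0.0473
[0.5269 0.1808 0.1001] [ 0.15 -0.22  0.04] 0.682
clock: 13.0
position: [0.5269, 0.1809, 0.1001]
eef_rot: [[0.995, -0.096, 0.002], [-0.096, -0.995, 0.001], [0.002, -0.001, -1.0]]
wrist_force: [-0.0, 0.6, 5.7]
width: 0.0468
[0.5269 0.1809 0.1001] [ 0.24 -0.12  0.02] 0.862
clock: 13.38
position: [0.5268, 0.1808, 0.1001]
eef_rot: [[0.997, 0.083, 0.002], [0.083, -0.997, 0.0], [0.002, -0.0, -1.0]]
wrist_force: [-0.1, 0.9, 6.0]
width: 0.0471
[0.5268 0.1808 0.1001] [ 0.04 -0.08 -0.03] 1.042
```

```bash
q(){ python3 -c "
from h import *
s=ctrl.observe();print(np.round(s['position'],4),np.round(s['torque'],2),np.round(s['joint_pos'][5],3))"; }
python3 -m creep '[[[0,0,0,-0.09],[0,0,0,-0.09],[0,0,0,0]]]' && q && python3 -m creep '[[[0,0,0,-0.09],[0,0,0,-0.09],[0,0,0,0]]]' && q && python3 -m creep '[[[0,0,0,-0.09],[0,0,0,-0.08],[0,0,0,0]]]' && q
python3 - <<'E'
from h import *
S=snap("side","s6")
cv2.imwrite("pics/c8.png",cv2.resize(S[120:220,210:310],(600,600),interpolation=2))
E
```

```text
clock: 13.75
position: [0.5269, 0.1808, 0.1001]
eef_rot: [[0.965, 0.26, 0.002], [0.26, -0.965, 0.0], [0.002, -0.0, -1.0]]
wrist_force: [0.1, 1.2, 6.5]
width: 0.0471
[0.5269 0.1808 0.1001] [ 0.18 -0.14 -0.08] 1.222
clock: 14.12
position: [0.5268, 0.1808, 0.1001]
eef_rot: [[0.903, 0.429, 0.002], [0.429, -0.903, 0.0], [0.002, 0.0, -1.0]]
wrist_force: [-0.6, -0.5, 6.2]
width: 0.0474
[0.5268 0.1808 0.1001] [ 0.16 -0.01  0.01] 1.402
clock: 14.5
position: [0.5268, 0.1808, 0.1001]
eef_rot: [[0.818, 0.576, 0.002], [0.576, -0.818, 0.001], [0.002, 0.0, -1.0]]
wrist_force: [0.1, 0.3, 6.4]
width: 0.0468
[0.5268 0.1808 0.1001] [ 0.12 -0.03 -0.01] 1.572
```

View pics/c8.png

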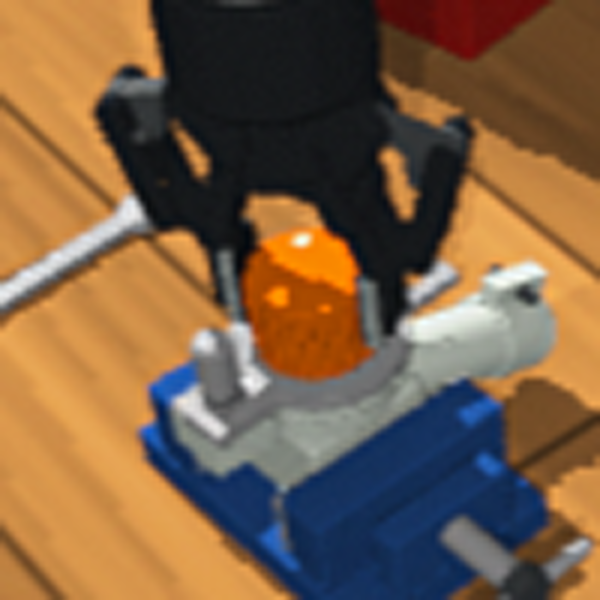

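```bash
python3 -c "
from h import *
d=plane('side',260,160,.1295);print(d, np.degrees(np.arctan2(d[1]-.1805,d[0]-.5265)),np.hypot(d[1]-.1805,d[0]-.5265))"
python3 -m creep '[[[0,0,-0.004,0],[0,0,0,0]]]'
```

```text
[0.53347157 0.19438319 0.1295    ] 63.336076072792345 0.01553530048338025
clock: 14.8
position: [0.5264, 0.1808, 0.1032]
eef_rot: [[0.818, 0.575, 0.0], [0.575, -0.818, 0.0], [0.0, -0.0, -1.0]]
wrist_force: [2.2, 1.0, -0.1]
width: 0.0471
```

```bash
python3 -m creep '[[[0,0,-0.006,0],[0,0,-0.008,0],[0,0,-0.01,0],[0,0,0,0]]]' && python3 -m creep '[[[0,0,-0.02,0],[0,0,-0.03,0],[0,0,-0.03,0],[0,0,0,0],[0,0,0,0]]]'
python3 - <<'E'
from h import *
S=snap("side","s7")
cv2.imwrite("pics/c9.png",cv2.resize(S[90:220,200:330],(585,585),interpolation=2))
s=ctrl.observe();print(s["position"],s["wrist_force"],s["width"])
E
```

```text
clock: 15.3
position: [0.5264, 0.1806, 0.1283]
eef_rot: [[0.818, 0.575, 0.001], [0.575, -0.818, 0.0], [0.001, 0.0, -1.0]]
wrist_force: [0.4, -0.6, -1.0]
width: 0.0469
clock: 15.92
position: [0.5255, 0.1804, 0.2063]
eef_rot: [[0.818, 0.575, -0.002], [0.575, -0.818, -0.0], [-0.002, -0.001, -1.0]]
wrist_force: [0.6, -0.4, -1.1]
width: 0.047
[0.52543594 0.18033227 0.20593611] [-1.20261402 -0.06717283 -1.32432127] 0.047343271067938245
```

View pics/c9.png

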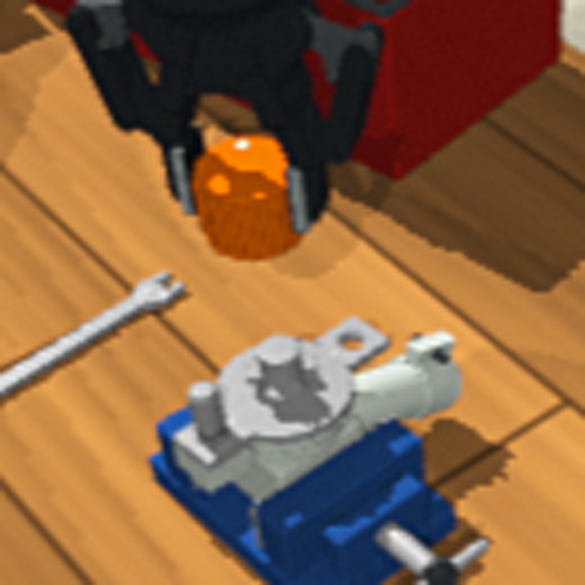

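```bash
python3 -m creep '[[[0,0,0,0],[0,0,0,0]]]' && python3 -c "
from station import ctrl
print(ctrl.sign_off())"
```

```text
clock: 16.23
position: [0.526, 0.1805, 0.2066]
eef_rot: [[0.818, 0.575, -0.001], [0.575, -0.818, -0.001], [-0.001, -0.0, -1.0]]
wrist_force: [0.1, -0.2, -1.3]
width: 0.0465
the job is handed in; nothing more can be done
None
```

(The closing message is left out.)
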